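Refit the filter cassette in the fume extractor

ROBOT

A 6-joint arm with a two-finger parallel gripper is mounted at the origin on the work surface. World frame = base frame: x ahead of the robot, y to its left, z up, the work surface at z = 0. Lengths are in m, angles in rad, forces in N, time in s.
With the tool pointing down it reaches from about 0.375 to 0.975 m from the base axis. Payload 3.8 kg.
Tool frame: the origin (TCP) lies midway between the tips of the shut fingers; the grasp point (between the pads) lies 19 mm behind it; z points along the fingers, y is the line along which they close (so a half turn about z gives the same grasp; the last joint's range is limited). The gripper opens to 85 mm and grips with 20 to 120 N. Pads are 22 mm wide; open, the fingers measure 114 mm over their backs; the gripper's body (76 mm by 85 mm) begins 54 mm behind the grasp point. The pads swing forward as they close: fully open they stand 13 mm farther back than shut.
Start: joints at [-1.248, 0.264, 1.604, -0, 1.274, -0.037], TCP at [0.238, -0.632, 0.231] pointing down, gripper open.
Joint ranges: [-2.63, 2.63], [-0.94, 2.18], [0.31, 2.57], [-1.31, 4.45], [0, 2.66], [-2.55, 2.55]. Speed limits (rad/s): [2.57, 2.57, 3.14, 3.14, 3.14, 3.14].

INTERFACE

Orientations are given as a rotation vector (axis times angle).
In Python, from workcell import status, read_camera, workorder, masks_of gives the robot as it stands.
- The arm moves only by the tool drive_tool, never from a script. Its argument "rows" is a list of rows, each a list of 7 numbers: the turn, a rotation vector about the tool's x, y, z in degrees, then the shift along the tool's x, y, z in m, then the opening, from 0 (shut) to 1 (fully open). In form: [[ax, ay, az, tx, ty, tz, claw], ...]. A call has 1 to 8 rows; each row shifts and turns the commanded pose from where the row before left it, along the tool's axes as they then stand; what a row does not reach is not made up. A row lasts 1/12 s, in which the tool goes at most 41.7 mm and 7.16 degrees, less where a joint would pass 70% of its speed; a pose out of reach is approached as far as the arm can. A call is refused whole if a number of a shift passes 0.0417 or a number of a turn 7.16, either way. A call with a gripper value outside its range is refused whole. The fingers move at their own pace and stop on an object; "force" is the grip in N (left out, the last holds). Time passes only in rows, so rows that do not move let the fingers close. It gives the time, the measured TCP pose, the force, the opening and the grip force at its end, in the units of the state.
- status.read_state(): the state, without advancing time (a new reading comes with each control period).
- read_camera(name): name is "side" or "top" or "wrist"; returns a dict with "color" (400x640x3 uint8, red, green, blue), "intrinsics" (3x3 intrinsics, pixels), "world_from_camera" (4x4, takes a point from camera to world coordinates); the wrist camera has in their place "mount" (4x4, takes a point from camera to tool coordinates, whose origin is the TCP and whose axes are the flange's). Camera axes: x right, y up, looking along -z (the intrinsics and any distortion apply to the point x, -y, -z); pixel columns grow to the right and rows downward; lengths in m; the calibration is good to about 2 mm. A picture is of the moment at which its call begins: read the wrist's pose just before it. There is no depth.
- workorder.finish_job(): hands the job in; it is judged then, once.
Trained networks look in a picture, given as the dict that the camera call returned (one of the last four; its "shot" number tells which), for a name from the list of things; names that differ only in an ending like _2 or _b are one class to them, and where a whole thing is asked for, a point or a joint stands for the part that bears it (a point fixed in the world has none). Each returns a list of dicts, best first, with "score" (0 to 1); they miss things now and then, are a little off and sometimes report something else, mostly with a low value. They report only what shows in the picture. A call takes as long as a camera call. They do not tell look-alikes from the thing itself.
- masks_of(picture, name): "mask" (400x640 bool, what is visible of it) and "bbox" ([left, top, right, bottom] in pixels, round what is visible of it).
The state is a dict: "time": time; "q": joint angles; "joint_vel": joint speeds; "joint_torque": joint torques, N m; "tool_pos": TCP position; "tcp_rot": TCP orientation; "wrist_force": force on the tool from outside, world axes, zero at the start; "torque": the same for the moment, N m; "width": opening from 0.0 (shut) to 1.0 (fully open); "grip_force": force on a finger pad.
Only numpy, scipy, OpenCV 4.12 (cv2) and the standard library are available. Lean on these libraries where they do the work, as an engineer would, in place of code of your own. Each camera call takes 0.05 s, during which the arm holds its last target. There are 200 camera calls.

TASK

Put the loose filter cassette into the bay on top of the bench fume extractor: hold it tilted, hook its tongue under the wide retaining lip, press it in against the spring bar and, still pressing, swing the other end down past the narrow catch nose until it lies flat, then let go so that the spring pushes it back under the nose. It must end lying flat on the bay floor, held under both the lip and the nose. Work gently, without forcing the cassette against the extractor (keep well under 25 N), and leave the other things on the bench where they are.

Things in the scene. Friction and masses are not known exactly. Their poses are not given: they have to be found in the camera images.
- extractor: Grey box fixed to the bench, 208 x 150 x 60 mm tall, open bay on top. Origin on the bench, z up, x from the lip end (wide ledge, nearer the robot) to the catch end (narrow nose). Box spans x -109 to +99, y -75 to +75 mm. Bay: flat floor at z 44, side walls at y -58 and +58 rising to z 60. Between them lies a bare-metal frame (see bay_mid) that holds the cassette.
- bay_mid (a point): Extractor x 0, y 0, on the bay floor, z 44 mm. The metal frame (lip, stops, spring bar, catch) is clamped along x anywhere from 12 mm before to 12 mm beyond its middle setting; this offset d is NOT tracked and differs each time: find it by feel or by camera. It does not move in use. All frame x values given elsewhere are for d = 0: add d.
- lip_mid (a point): Middle setting of the retaining lip's lower edge: extractor x -60 (+ d), z 52.5 mm. The lip covers the full bay width, from there to the end wall at x -82 (+ d); top z 57, wall top z 60. Seated, the tongue tip lies 8 mm under the lip. A cassette tilt of about 0.22 rad, tip on the floor, fits under the lip. Before hooking, land the tip on the floor at x -39: clear of the lip for any d.
- stop_mid (a point): Middle setting of two rigid stops under the lip: extractor x -73.5 (+ d), on the bay floor, 7 mm tall, y 20 to 45 either side; they end the tongue's travel. Between them a steel spring bar (36 wide, 7 mm tall), face at x -64 (+ d) at rest, gives way towards -x and pushes back with about 3.6 N plus 0.45 N per mm: 8 N at the stops; above 10 N the stops are reached.
- nose_mid (a point): Middle setting of the catch nose's lower edge: extractor x +68 (+ d), z 56 mm, top z 60; it overhangs the catch wall (x +72 + d) by 4 mm. The 140 mm cassette is longer than the 128 mm from lip to nose; pressed onto the stops its free end clears the nose by only 1.5 mm. Seated: cassette flat, origin at x +12 (+ d), y 0, z 44, axes parallel to the extractor's, free end on the catch wall.
- cassette: Loose grey filter cassette, 0.25 kg or so. Origin at the middle of the underside of its plate; z up as it lies. Plate 120 (x, -60 to +60) x 110 (y) x 10 mm. A tongue 4 mm thick and 90 mm wide, flush with the underside, sticks out 20 mm at the -x end (tip at x -80). A grip rib stands upright across the middle: 12 mm thick in x, 60 mm long in y, from z 10 to z 40. Grip the rib across its thickness.
- tongue_tip (a point): Middle of the tongue's end, on the underside: cassette x -80 mm, y 0, z 0.
- far_edge (a point): Middle of the free end, away from the tongue, on the underside: cassette x +60 mm, y 0, z 0.
- spool: Bystander: spool of solder, 54 mm across, 38 mm tall. Leave it alone.
- flux_jar: Bystander: small jar, 42 mm across, 55 mm tall. Leave it alone.
- screwdriver: Bystander: screwdriver lying beyond the work. Leave it alone.
- marker_knife: Bystander: closed utility knife, 120 mm long, lying near the robot. Leave it alone.
- cleaner: Bystander: bottle, 52 mm across, 110 mm tall. Leave it alone.
Not all that is in view belongs to the job. Several things have the shape of the cassette; the one meant has the colours described above.

How it is judged:
By the outcome, as a careful person would: the job done as asked, in the order asked, and still so for the second after the job is handed in, with the robot touching nothing.
It also fails if it takes over 69 s, if anything falls off the work surface, if the arm or the gripper's body presses on something with over 40 N, if the wrist force passes 120 N, or if a joint passes its speed limit or range.

## Working session

There is one attempt and no reset: what is moved stays moved. The work goes in short steps, Python scripts to look and compute and a tool call to move; the robot and the scene stay as the last step left them, time stands still between calls to the robot, and variables do not carry over. Pictures are saved under pics/ and viewed, at most 10 in all, crops included, and the job is handed in when it is done.

Besides the shell and the picture viewer there is one more tool, called after "Request:" as name(argument=value, ...), one argument or row to a line, values as JSON. drive_tool: Moves the arm, as the interface text tells. Its arguments: {"type":"object","properties":{"rows":{"type":"array"},"force":{"type":"number"}},"required":["rows"]}

```bash
mkdir -p pics; ls; cat > h.py <<'E'
import numpy as np, cv2
from scipy.spatial.transform import Rotation as R
from workcell import status, read_camera, workorder, masks_of
def save(p,n): cv2.imwrite(f'pics/{n}.png',cv2.cvtColor(p['color'],cv2.COLOR_RGB2BGR))
def T(p,st=None):
    if 'world_from_camera' in p: return np.array(p['world_from_camera'])
    M=np.eye(4);M[:3,:3]=R.from_rotvec(st['tcp_rot']).as_matrix();M[:3,3]=st['tool_pos'];return M@np.array(p['mount'])
def px2w(p,uv,z,st=None):
    M=T(p,st);K=np.array(p['intrinsics']);a=np.linalg.solve(K,[uv[0],uv[1],1]);d=M[:3,:3]@(a*[1,-1,-1]);o=M[:3,3]
    return o+d*(z-o[2])/d[2]
def w2px(p,X,st=None):
    M=T(p,st);c=(np.linalg.inv(M)@np.append(X,1))[:3]*[1,-1,-1];u=np.array(p['intrinsics'])@c;return u[:2]/u[2]
E
python3 - <<'E'
from h import *
s=status.read_state();print(s)
t=read_camera('top');save(t,'top');si=read_camera('side');save(si,'side')
print(t.keys(),t['intrinsics'],T(t).round(3))
for n in ['cassette','extractor','spool','flux_jar','screwdriver','marker_knife','cleaner']:
  for p,c in ((t,'top'),(si,'side')):
    for m in masks_of(p,n): print(n,c,round(m['score'],2),m['bbox'],px2w(p,[(m['bbox'][0]+m['bbox'][2])/2,(m['bbox'][1]+m['bbox'][3])/2],0.02).round(3))
E
```

```text
pics
{'time': 0.0, 'q': array([-1.24789485e+00,  2.64759296e-01,  1.60540744e+00, -5.84864701e-06,
        1.27370932e+00, -3.69065490e-02]), 'joint_vel': array([ 4.57635165e-04, -4.33154809e-04,  9.41482075e-05, -7.55832428e-04,
        8.17594099e-04, -1.34007127e-03]), 'joint_torque': array([-1.06390864e-03, -5.15116060e+01, -3.67313290e+01, -1.39276563e-04,
        1.29262236e-02, -7.54609943e-06]), 'tool_pos': array([ 0.23741748, -0.63106564,  0.22993984]), 'tcp_rot': array([-3.08866673e+00, -5.61739685e-01,  5.19469096e-04]), 'wrist_force': array([ 0.69760547, -0.30156351, -0.0510723 ]), 'torque': array([-0.01853523,  0.0170051 ,  0.00232229]), 'grip_force': 0.0, 'width': 1.0013576769059358}
dict_keys(['color', 'intrinsics', 'world_from_camera', 'shot']) [[432.80442223   0.         325.71340601]
 [  0.         432.80442223 203.21190151]
 [  0.           0.           1.        ]] [[-1.200e-02  9.990e-01 -4.400e-02  4.280e-01]
 [-1.000e+00 -1.200e-02  5.000e-03  1.000e-03]
 [ 5.000e-03  4.400e-02  9.990e-01  1.493e+00]
 [ 0.000e+00  0.000e+00  0.000e+00  1.000e+00]]
cassette top 
[... 1013 characters left out ...]

screwdriver top 0.66 [322.4, 122.7, 352.6, 132.9] [ 0.751 -0.05   0.02 ]
screwdriver side 0.52 [229.6, 176.3, 245.2, 202.7] [ 0.735 -0.013  0.02 ]
screwdriver side 0.44 [281.6, 189.3, 295.7, 208.5] [0.582 0.01  0.02 ]
marker_knife top 0.87 [221.5, 241.7, 265.7, 256.0] [0.341 0.273 0.02 ]
marker_knife side 0.82 [360.8, 258.0, 384.2, 308.3] [0.348 0.285 0.02 ]
marker_knife side 0.32 [217.2, 176.8, 243.2, 213.5] [0.746 0.018 0.02 ]
cleaner top 0.5 [196.3, 163.1, 210.6, 180.8] [0.605 0.409 0.02 ]
cleaner top 0.34 [359.3, 169.1, 401.7, 219.3] [ 0.521 -0.194  0.02 ]
cleaner side 0.74 [217.8, 281.3, 247.5, 333.7] [0.618 0.388 0.02 ]
cleaner side 0.6 [228.4, 215.3, 330.7, 280.6] [0.564 0.208 0.02 ]
```

```bash
python3 - <<'E'
import cv2,numpy as np
a=cv2.imread('pics/top.png')[110:320,180:480];cv2.imwrite('pics/topc.png',cv2.resize(a,None,fx=2.66,fy=2.66,interpolation=cv2.INTER_CUBIC))
E
```

```text
(no output)
```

View pics/topc.png

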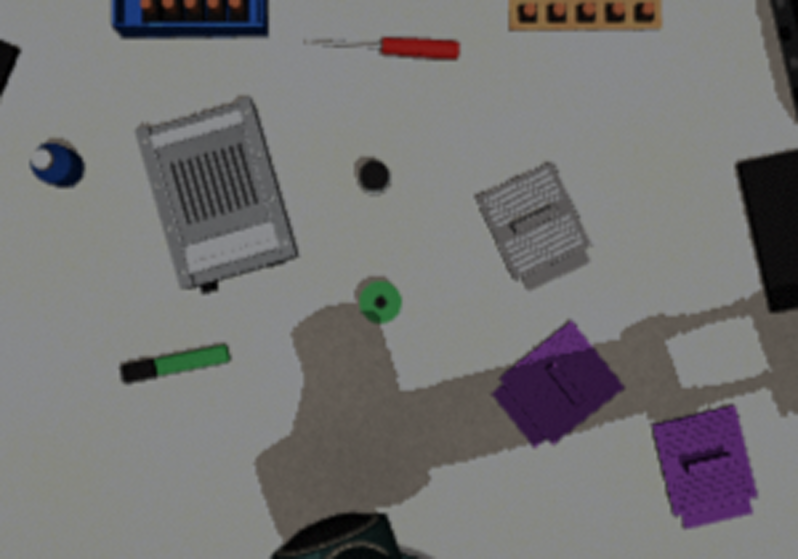

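Look-alikes are the grey cassette at full-image pixel (380,195), the purple one at (390,255) and the purple one at (445,285). The grey one matches the description, and its tongue points towards the robot (crop 560,270). The extractor is at (260,184), with the wide lip at its lower end. Next I'll fit both poses and check the choice in one close crop.

```bash
cat >> h.py <<'E'
def go(pos,rot,st):
    "total shift and turn in current tool axes"
    R0=R.from_rotvec(st['tcp_rot']);Rt=R.from_matrix(rot)
    return R0.inv().apply(np.array(pos)-st['tool_pos']).round(4), np.degrees((R0.inv()*Rt).as_rotvec()).round(2)
def frame(x,z):
    z=np.array(z,float);z/=np.linalg.norm(z);x=np.array(x,float);x-=z*(x@z);x/=np.linalg.norm(x);return np.stack([x,np.cross(z,x),z],1)
E
python3 - <<'E'
from h import *
t=read_camera('top')
for n,z in (('cassette',.01),('extractor',.05)):
  for m in masks_of(t,n)[:3]:
    ys,xs=np.nonzero(m['mask']);c,_=cv2.findContours(m['mask'].astype(np.uint8),cv2.RETR_EXTERNAL,cv2.CHAIN_APPROX_NONE)
    P=np.array([px2w(t,q[0],z)[:2] for q in max(c,key=len)],np.float32)*1000
    print(n,m['bbox'],cv2.minAreaRect(P))
    bx=np.array(m['bbox']).astype(int)
s=status.read_state()
print(go([.47,-.215,.28],frame([.92,.39,0],[0,0,-1]),s), R.from_rotvec(s['tcp_rot']).as_matrix().round(3))
w=read_camera('wrist');print(np.array(w['mount']).round(3))
a=t['color'][160:230,345:420,::-1];cv2.imwrite('pics/c1.png',cv2.resize(a,None,fx=6,fy=6,interpolation=cv2.INTER_CUBIC))
E
```

```text
cassette [358.5, 170.6, 403.0, 220.4] ((517.9151000976562, -197.0709228515625), (139.4590301513672, 113.26348114013672), 24.24851417541504)
cassette [365.3, 232.0, 412.5, 279.3] ((310.66094970703125, -218.2190399169922), (113.4446029663086, 141.5348358154297), 37.79731369018555)
cassette [423.4, 262.0, 464.4, 308.7] ((206.28622436523438, -408.9923095703125), (147.06866455078125, 115.36783599853516), 13.432955741882324)
extractor [233.2, 146.4, 291.6, 219.5] ((558.950439453125, 207.3772430419922), (223.20819091796875, 154.24874877929688), 16.1744441986084)
extractor [359.1, 169.8, 401.9, 219.0] ((515.859130859375, -191.32826232910156), (137.29513549804688, 108.53893280029297), 24.70177459716797)
(array([ 0.3642, -0.3083, -0.0487]), array([ 0.  , -0.  , -2.36])) [[ 0.936  0.352  0.   ]
 [ 0.352 -0.936 -0.   ]
 [ 0.     0.    -1.   ]]
[[ 0.002  0.961  0.276  0.07 ]
 [ 1.    -0.002  0.    -0.001]
 [ 0.001  0.276 -0.961 -0.144]
 [ 0.     0.     0.     1.   ]]
```

View pics/c1.png

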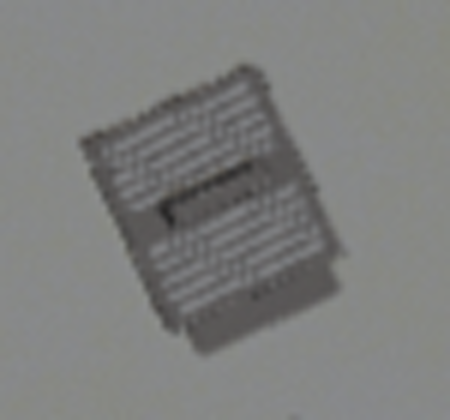

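The crop confirms it: a grey cassette with its rib in the middle (crop 210,190) and its tongue at lower right (265,310). Moving above it now.

Request:
drive_tool(
  rows=[
    [0, 0, 0, 0.0304, -0.022, -0.002, 1],
    [0, 0, 0, 0.0304, -0.022, -0.002, 1],
    [0, 0, 0, 0.0304, -0.022, -0.002, 1],
    [0, 0, 0, 0.0304, -0.022, -0.002, 1],
    [0, 0, 0, 0.0304, -0.022, -0.002, 1],
    [0, 0, 0, 0.0304, -0.022, -0.002, 1],
    [0, 0, 0, 0.0304, -0.022, -0.002, 1],
    [0, 0, 0, 0.0304, -0.022, -0.002, 1],
  ],
)

```text
time: 1.67
tool_pos: [0.404, -0.3798, 0.2476]
tcp_rot: [3.091, 0.562, 0.001]
wrist_force: [0.3, 0.3, 0.2]
width: 1.001
grip_force: 0.0
```

Request:
drive_tool(
  rows=[
    [0, 0, 0, 0.0304, -0.022, -0.002, 1],
    [0, 0, 0, 0.0304, -0.022, -0.002, 1],
    [0, 0, 0, 0.0304, -0.022, -0.002, 1],
    [0, 0, 0, 0.0304, -0.022, -0.002, 1],
    [0, 0, 0, 0.0304, -0.022, -0.002, 1],
    [0, 0, 0, 0.0304, -0.022, -0.002, 1],
    [0, 0, -6.7, 0, 0, 0, 1],
    [0, 0, -6.7, 0, 0, 0, 1],
  ],
)

```text
time: 2.33
tool_pos: [0.5289, -0.1914, 0.2596]
tcp_rot: [3.0, 0.933, 0.001]
wrist_force: [-0.6, -1.1, -0.1]
width: 1.001
grip_force: 0.0
```

Request:
drive_tool(
  rows=[
    [0, 0, -6.7, 0, 0, 0, 1],
    [0, 0, -6.7, 0, 0, 0, 1],
    [0, 0, -6.7, 0, 0, 0, 1],
    [0, 0, -6.7, 0, 0, 0, 1],
    [0, 0, -6.7, 0, 0, 0, 1],
    [0, 0, -6.7, 0, 0, 0, 1],
    [0, 0, -6.7, 0, 0, 0, 1],
    [0, 0, -6.7, 0, 0, 0, 1],
  ],
)

```text
time: 3.0
tool_pos: [0.5275, -0.1936, 0.2594]
tcp_rot: [2.261, 2.181, 0.0]
wrist_force: [-0.6, -0.7, 0.6]
width: 1.003
grip_force: 0.0
```

Request:
drive_tool(
  rows=[
    [0, 0, -6.7, 0, 0, 0, 1],
    [0, 0, -6.7, 0, 0, 0, 1],
    [0, 0, -6.7, 0, 0, 0, 1],
    [0, 0, -6.7, 0, 0, 0, 1],
    [0, 0, 0, 0, 0, 0, 1],
  ],
)

```text
time: 3.42
tool_pos: [0.5275, -0.1936, 0.2594]
tcp_rot: [1.698, 2.643, 0.0]
wrist_force: [-0.1, -0.2, 0.4]
width: 1.0
grip_force: 0.0
```

```bash
python3 - <<'E'
from h import *
s=status.read_state();print(s['time'],s['tool_pos'],s['q'],R.from_rotvec(s['tcp_rot']).as_matrix().round(3),s['wrist_force'])
w=read_camera('wrist');save(w,'w1');print(np.array(w['intrinsics']))
for m in masks_of(w,'cassette'):
    c,_=cv2.findContours(m['mask'].astype(np.uint8),cv2.RETR_EXTERNAL,cv2.CHAIN_APPROX_NONE)
    P=np.array([px2w(w,q[0],.006,s)[:2] for q in max(c,key=len)],np.float32)*1000
    print(m['score'],m['bbox'],cv2.minAreaRect(P))
E
```

```text
3.4167 [ 0.5275472  -0.19364934  0.25940147] [-3.96120157e-01  3.35681170e-02  1.81463990e+00 -1.28602115e-05
  1.29320755e+00 -8.25100193e-01] [[-0.416  0.909  0.   ]
 [ 0.909  0.416 -0.   ]
 [-0.     0.    -1.   ]] [-0.14528978 -0.16141107  0.42662022]
[[310.27319796   0.         317.98198682]
 [  0.         310.27319796 203.08663493]
 [  0.           0.           1.        ]]
0.8 [93.1, 49.3, 211.0, 185.5] ((313.6241760253906, -222.08876037597656), (116.7552261352539, 142.01461791992188), 37.59828567504883)
0.79 [0.0, 171.1, 90.9, 270.3] ((219.90274047851562, -412.469482421875), (122.47962188720703, 115.02399444580078), 12.527992248535156)
0.57 [254.9, 131.9, 364.7, 217.4] ((521.3551635742188, -201.52731323242188), (142.80772399902344, 113.06681823730469), 24.66734504699707)
```

View pics/w1.png

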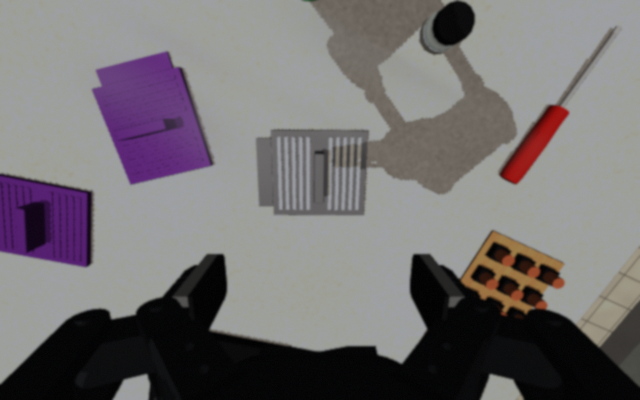

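The wrist view shows the grey cassette with its plate at pixels (273..369, 129..216) and the tongue at x 257, nearly square to the tool. Next I'll refine the pose with a silhouette fit.

```bash
cat >> h.py <<'E'
from scipy.optimize import minimize
def box(x0,x1,y0,y1,z0,z1): return np.array([[x,y,z] for x in(x0,x1) for y in(y0,y1) for z in(z0,z1)])/1000
CAS=[box(-60,60,-55,55,0,10),box(-80,-60,-45,45,0,4),box(-6,6,-30,30,10,40)]
EXT=[box(-109,99,-75,75,0,60)]
def sil(p,boxes,x,st,z=0,k=4):
    c,s=np.cos(x[2]),np.sin(x[2]);im=np.zeros((400*k,640*k),np.uint8)
    for b in boxes:
        W=b@np.array([[c,s,0],[-s,c,0],[0,0,1]])+[x[0],x[1],z]
        u=np.array([w2px(p,w,st) for w in W])
        cv2.fillConvexPoly(im,cv2.convexHull(((u+.5)*k).round().astype(np.int32)),1)
    return im.astype(bool)
def fit(p,boxes,mask,x0,st=None):
    M=np.kron(mask,np.ones((4,4),bool))
    f=lambda v:-(lambda S:(S&M).sum()/(S|M).sum())(sil(p,boxes,[v[0]/1000,v[1]/1000,np.radians(v[2])],st))
    v0=np.array([x0[0]*1000,x0[1]*1000,x0[2]])
    r=minimize(f,v0,method='Nelder-Mead',options=dict(initial_simplex=v0+np.array([[0,0,0],[6,0,0],[0,6,0],[0,0,4]]),maxfev=120))
    return r.x.round(2),round(-r.fun,3)
E
python3 - <<'E'
from h import *
s=status.read_state();w=read_camera('wrist');t=read_camera('top')
for p,st in((w,s),(t,None)):
    for m in masks_of(p,'cassette'):
        u,v=w2px(p,[.527,-.195,.01],st);b=m['bbox']
        if b[0]<u<b[2] and b[1]<v<b[3]: x,_=fit(p,CAS,m['mask'],[.527,-.195,24],st);print('cas',x,_);break
    g=p['color'].astype(int);sat=g.max(2)-g.min(2);gr=g.mean(2);bb=np.array(b,int)
    print(gr[bb[1]-6:bb[3]+6:1,(bb[0]+bb[2])//2+0].astype(int)[:20])
for m in masks_of(t,'extractor')[:1]: print('ext',fit(t,EXT,m['mask'],[.56,.205,16]))
for y in(150,195): print(y,w['color'][y,245:380].mean(1).astype(int))
for x in(300,):print(w['color'][115:230,x].mean(1).astype(int))
E
```

```text
cas [ 529.71 -196.64   24.67] 0.983
[156 155 152 140 117  96  94 101 102 102 101  99 102 107 111 111 110 113
 116 116]
cas [ 527.33 -188.46   22.22] 0.595
[144 145 145 146 146 136 111 105  97 112 120 107 114 117 113 135 120 112
 131 113]
ext (array([566.22, 211.38,  15.35]), np.float64(0.97))
150 [156 156 157 158 158 156 156 155 154 153 145 129 114 107 107 106 107 106
 106 106 106 105 105 105 104 103 103 103 104 105 106 118 137 153 153 139
 118 107 115 135 152 154 140 120 106 110 128 146 153 142 121 105 107 123
 143 154 151 132 112 105 115 136 153 151 136 114 103 101  98  91  84  81
  78  78  74  68  63  60  59  61  65  71  87 112 133 144 138 114  83  75
  93 114 124 116  96  73  70  86 110 122 118  99  76  68  81 105 121 121
 105  82  72  81 104 122 123 109  89  74  69  70  71  77  90 101 107 107
 107 107 109 108 107 107 106 105 104]
195 [158 158 158 158 157 157 157 157 156 157 158 157 152 136 115 103  99 100
 100 100  99 100  99  99  99  99  96  91  94  96  99 100 105 121 142 154
 152 132 111 106 120 140 151 142 121 105 108 126 145 153 142 121 104 106
 126 145 153 141 120 104 108 127 147 150 137 114 100  94  89  86  92  96
  98  97  98  98  96  91  78  67  65  69  89 119 142 148 131 109 105 119
 141 153 150 131 108 104 118 140 153 150 130 108 104 120 142 153 145 125
 107 107 124 145 152 143 122 104  98  97  97 102 121 143 155 157 157 157
 158 158 159 158 157 157 158 157 157]
[154 156 156 156 156 156 155 156 157 157 158 157 154 142 117  97  95 100
 103 102 105 116 136 150 155 156 156 156 155 155 156 154 154 154 154 154
 154 154 155 153 153 153 154 154 153 153 152 152 152 153 152 151 152 152
 153 152 152 151 152 152 152 152 151 151 151 152 152 151 151 151 151 151
 151 151 150 148 146 144 145 146 145 145 145 145 145 146 146 147 145 143
 140 140 140 137 127 111  99  97 100 111 131 149 156 159 160 158 158 158
 158 159 159 160 158 159 158]
```

Request:
drive_tool(
  rows=[
    [0, 0, 0, -0.0036, 0.0007, 0.03, 1],
    [0, 0, 0, 0, 0, 0.035, 1],
    [0, 0, 0, 0, 0, 0.035, 1],
    [0, 0, 0, 0, 0, 0.035, 1],
    [0, 0, 0, 0, 0, 0.035, 1],
    [0, 0, 0, 0, 0, 0.035, 1],
    [0, 0, 0, 0, 0, 0.025, 1],
    [0, 0, 0, 0, 0, 0.015, 1],
  ],
)

```text
time: 4.43
tool_pos: [0.527, -0.1955, 0.0104]
tcp_rot: [-1.7, -2.635, 0.002]
wrist_force: [-1.0, 0.7, 0.0]
width: 0.993
grip_force: 0.0
```

Request:
drive_tool(
  rows=[
    [0, 0, 0, 0, 0, 0, 0.4],
    [0, 0, 0, 0, 0, 0, 0],
    [0, 0, 0, 0, 0, 0, 0],
    [0, 0, 0, 0, 0, 0, 0],
    [0, 0, 0, 0, 0, 0, 0],
    [0, 0, 0, 0, 0, 0, 0],
    [0, 0, 0, 0, 0, 0, 0],
    [0, 0, 0, 0, 0, 0, 0],
  ],
  force=80,
)

```text
time: 5.1
tool_pos: [0.5311, -0.1972, 0.0161]
tcp_rot: [1.7, 2.638, 0.001]
wrist_force: [0.0, -0.2, 6.6]
width: 0.126
grip_force: 80.0
```

Request:
drive_tool(
  rows=[
    [0, 0, 0, 0, 0, -0.01, 0],
    [0, 0, 0, 0, 0, -0.025, 0],
    [0, 0, 0, 0, 0, -0.035, 0],
    [0, 0, 0, 0, 0, -0.04, 0],
    [0, 0, 0, 0, 0, -0.04, 0],
    [0, 0, 0, 0, 0, -0.04, 0],
    [0, 0, 0, 0, 0, -0.04, 0],
    [0, 0, 0, 0, 0, -0.04, 0],
  ],
)

```text
time: 5.77
tool_pos: [0.5286, -0.1962, 0.2864]
tcp_rot: [-1.701, -2.64, 0.0]
wrist_force: [1.0, -0.3, -2.1]
width: 0.123
grip_force: 78.7
```

Request:
drive_tool(
  rows=[
    [0, 0, 0, 0.02, 0.015, -0.012, 0],
    [0, 0, 0, 0.032, 0.024, 0, 0],
    [0, 0, 0, 0.032, 0.024, 0, 0],
    [0, 0, 0, 0.032, 0.024, 0, 0],
    [0, 0, 0, 0.032, 0.024, 0, 0],
    [0, 0, 0, 0.032, 0.024, 0, 0],
    [0, 0, 0, 0.032, 0.024, 0, 0],
    [0, 0, 0, 0.03, 0.02, 0, 0],
  ],
)

```text
time: 6.43
tool_pos: [0.5922, 0.1, 0.2963]
tcp_rot: [-1.701, -2.641, 0.0]
wrist_force: [0.6, -0.8, -1.2]
width: 0.121
grip_force: 78.8
```

Request:
drive_tool(
  rows=[
    [0, 0, 4.6, 0.004, 0, 0, 0],
    [0, 0, 4.6, 0, 0, 0, 0],
    [0, 0, 0, 0, 0, 0, 0],
    [0, 0, 0, 0, 0, 0, 0],
  ],
)

```text
time: 6.77
tool_pos: [0.5904, 0.1015, 0.2961]
tcp_rot: [-1.904, -2.498, 0.001]
wrist_force: [-0.6, -0.1, -1.9]
width: 0.127
grip_force: 78.9
```

```bash
python3 - <<'E'
from h import *
s=status.read_state();print(s['time'],s['tool_pos'],s['q'],R.from_rotvec(s['tcp_rot']).as_matrix().round(3),s['wrist_force'],s['torque'],s['width'])
w=read_camera('wrist');save(w,'w2')
for m in masks_of(w,'extractor')[:2]: print(m['score'],m['bbox'],fit(w,EXT,m['mask'],[.566,.211,15.4],s))
for m in masks_of(w,'cassette')[:2]: print(m['score'],m['bbox'])
E
```

```text
6.7667 [0.5904343  0.10146291 0.29610155] [ 1.28709850e-01  8.82376838e-02  1.69004331e+00 -1.80467768e-04
  1.36421264e+00 -1.39459801e-01] [[-0.265  0.964 -0.001]
 [ 0.964  0.265 -0.   ]
 [-0.    -0.001 -1.   ]] [-0.57765108 -0.09748922 -1.8500199 ] [-0.04309977 -0.01940962 -0.05682871] 0.12675352453915786
0.72 [223.5, 6.4, 419.3, 144.7] (array([569.04, 209.97,  15.67]), np.float64(0.96))
0.86 [157.8, 146.6, 444.2, 343.7]
0.8 [0.0, 363.5, 67.1, 400.0]
```

View pics/w2.png

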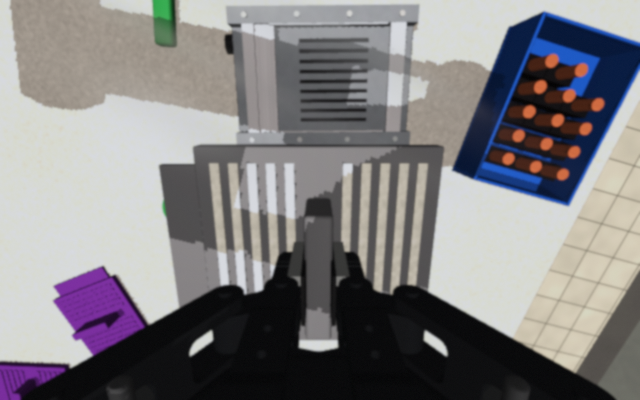

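The wrist view shows the extractor clear of the cassette at pixels (228..418, 6..144). The lip's inner edge is near x 275 and the nose band starts near x 388. Zooming in on it.

```bash
python3 - <<'E'
from h import *
s=status.read_state();w=read_camera('wrist')
a=w['color'][0:150,222:424,::-1].copy()
a=cv2.resize(a,None,fx=3.9,fy=3.9,interpolation=cv2.INTER_CUBIC)
a=cv2.convertScaleAbs(a,alpha=1.2)
# overlay of expected features at fit pose
E0=np.array([.569,.210]);th=np.radians(15.6);c,sn=np.cos(th),np.sin(th)
def pt(x,y,z): return w2px(w,[E0[0]+(c*x-sn*y)/1e3,E0[1]+(sn*x+c*y)/1e3,z/1e3],s)
for P in [[(-109,-75,60),(99,-75,60),(99,75,60),(-109,75,60)]]:
    u=np.array([pt(*q) for q in P]);print(u.round(1))
    u=((u-[222,0]+.5)*3.9).astype(np.int32);cv2.polylines(a,[u],True,(0,0,255),1)
cv2.imwrite('pics/e1.png',a)
for r in(40,75,110): print(r,list(enumerate(w['color'][r,225:424].mean(1).astype(int),225)).__repr__().replace('np.int64','') if 0 else w['color'][r,225:424].mean(1).astype(int).tolist())
E
```

```text
[[234.5 144.6]
 [406.4 143.8]
 [416.7   2.5]
 [223.5   3.5]]
40 [33, 20, 19, 19, 19, 23, 40, 67, 86, 95, 96, 96, 98, 97, 99, 104, 119, 137, 147, 150, 151, 152, 152, 150, 151, 151, 152, 146, 137, 139, 147, 151, 151, 150, 152, 153, 153, 154, 155, 154, 153, 152, 151, 153, 154, 159, 162, 158, 143, 123, 109, 110, 121, 136, 149, 154, 157, 157, 156, 153, 152, 151, 153, 154, 155, 154, 156, 155, 156, 155, 156, 154, 144, 120, 90, 78, 74, 73, 74, 75, 74, 74, 74, 74, 74, 75, 75, 74, 75, 76, 77, 78, 78, 78, 79, 79, 78, 80, 79, 80, 80, 80, 80, 81, 82, 82, 80, 82, 82, 81, 81, 81, 82, 83, 84, 84, 84, 85, 86, 88, 86, 86, 85, 86, 86, 88, 91, 93, 95, 97, 97, 98, 97, 98, 98, 99, 101, 104, 105, 105, 105, 107, 117, 136, 150, 155, 156, 156, 156, 155, 156, 157, 156, 155, 156, 156, 156, 156, 155, 154, 154, 153, 149, 151, 176, 204, 214, 217, 217, 217, 217, 217, 217, 217, 217, 218, 218, 217, 210, 191, 166, 153, 149, 148, 147, 147, 163, 190, 210, 216, 217, 217, 217, 216, 216, 216, 216, 216, 215]
75 [145, 147, 147, 148, 150, 150, 151, 151, 145, 133, 118, 114, 113, 113, 113, 111, 112, 115, 121, 132, 142, 145, 147
[... 1024 characters left out ...]
49, 150, 150, 148, 146, 146, 145, 145, 144, 144, 140, 127, 110, 101, 100, 99, 100, 100, 100, 99, 100, 100, 100, 101, 101, 101, 101, 100, 101, 101, 100, 100, 100, 98, 91, 77, 66, 61, 60, 60, 60, 59, 59, 58, 58, 57, 57, 58, 57, 56, 55, 55, 56, 56, 55, 55, 54, 53, 53, 52, 52, 51, 50, 50, 49, 49, 48, 48, 47, 47, 46, 45, 46, 45, 46, 47, 48, 49, 49, 48, 49, 49, 49, 49, 48, 49, 49, 48, 47, 48, 47, 47, 47, 48, 47, 46, 48, 48, 48, 53, 67, 83, 92, 95, 95, 94, 94, 94, 94, 93, 92, 93, 94, 94, 94, 95, 95, 95, 95, 95, 102, 124, 143, 150, 150, 150, 148, 148, 148, 148, 149, 148, 149, 147, 142, 128, 109, 98, 95, 97, 97, 105, 123, 140, 145, 149, 150, 150, 148, 148, 148, 148, 150, 151, 149, 150, 148, 149, 147]
```

View pics/e1.png

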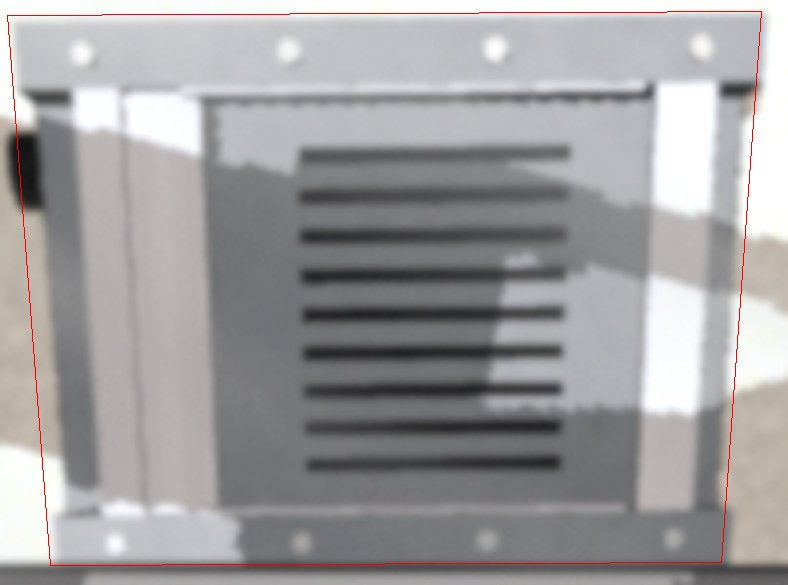

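```bash
python3 - <<'E'
from h import *
s=status.read_state();w=read_camera('wrist')
E0=np.array([.569,.210]);th=np.radians(15.6);c,sn=np.cos(th),np.sin(th)
def q(n,u,v,z):
    p=(px2w(w,[u,v],z/1e3,s)[:2]-E0)*1e3;print(n,(c*p[0]+sn*p[1]).round(1),(-sn*p[0]+c*p[1]).round(1))
f=lambda X,Y:(222+X/3.9-.5,Y/3.9-.5)
q('floorL',234.5,75,44);q('floorR',409.5,75,44)
q('farrailL',*f(18,50),60);q('farrailR',*f(760,50),60);q('nearL',*f(54,540),60);q('nearR',*f(728,540),60)
q('far top',*f(400,14),60);q('near bot',*f(400,565),60);q('far in',*f(400,84),60);q('near in',*f(400,510),60)
for r,l,n,o in((40,273.7,389.2,404.5),(75,275,387.8,402.5),(110,276.3,386,400.7)): q('lip',l,r,57);q('nose',n,r,60);q('out',o,r,60)
q('wall/lip line',255,75,60)
E
```

```text
floorL -106.7 5.1
floorR 101.3 4.1
farrailL -106.8 66.5
farrailR 99.6 65.5
nearL -107.3 -67.2
nearR 100.7 -68.2
far top -0.6 74.8
near bot -0.5 -75.3
far in -0.6 57.6
near in -0.5 -58.7
lip -56.8 39.8
nose 71.7 38.5
out 88.6 38.4
lip -56.9 3.4
nose 72.2 2.4
out 88.9 2.3
lip -57.0 -35.1
nose 72.2 -35.9
out 89.5 -35.9
wall/lip line -79.3 3.2
```

Request:
drive_tool(
  rows=[
    [0, 0, 0, 0.0273, 0.011, 0, 0],
    [0, 0, -0.2, 0.0273, 0.011, 0, 0],
    [0, 0, 0, 0.0273, 0.011, 0, 0],
    [0, 0, 0, 0.0273, 0.011, 0, 0],
    [0, 0, 0, 0, 0, 0.036, 0],
    [0, 0, 0, 0, 0, 0.036, 0],
    [0, 0, 0, 0, 0, 0.036, 0],
    [0, 0, 0, 0, 0, 0.036, 0],
  ],
)

```text
time: 7.68
tool_pos: [0.6048, 0.2182, 0.1513]
tcp_rot: [1.902, 2.499, 0.002]
wrist_force: [-0.8, 0.2, -3.0]
width: 0.118
grip_force: 79.0
```

Request:
drive_tool(
  rows=[
    [-4.2, 0, 0, 0, 0, 0, 0],
    [-4.2, 0, 0, 0, 0, 0, 0],
    [-4.2, 0, 0, 0, 0, 0, 0],
    [0, 0, 0, 0, 0, 0, 0],
    [0, 0, 0, 0, 0, 0, 0],
  ],
)

```text
time: 8.1
tool_pos: [0.6034, 0.2176, 0.152]
tcp_rot: [1.817, 2.386, 0.26]
wrist_force: [0.3, 0.4, -0.8]
width: 0.125
grip_force: 78.9
```

```bash
cat >> h.py <<'E'
E0=np.array([.569,.210]);TH=np.radians(15.6)
def rep(off=(1.1,0,16)):
    s=status.read_state();Rm=R.from_rotvec(s['tcp_rot']).as_matrix();c,sn=np.cos(TH),np.sin(TH)
    A=np.array([[c,sn,0],[-sn,c,0],[0,0,1]])
    e=lambda v:(A@(np.array(s['tool_pos'])+Rm@(np.array(v)/1e3)-np.append(E0,0))*1e3).round(1)
    y=A@Rm[:,1];x=A@Rm[:,0]
    print('t',round(s['time'],2),'tcp',e([0,0,0]),'tip',e([off[0],-80,off[2]]),'far',e([off[0],60,off[2]]),'tilt',np.degrees(np.arcsin(y[2])).round(2),'yaw err',np.degrees(np.arctan2(y[1],y[0])).round(2),'roll',np.degrees(np.arcsin(x[2])).round(2),'F_ext',(A@s['wrist_force']).round(1),'M',s['torque'].round(2),'w',round(s['width'],3))
    return s
E
python3 - <<'E'
from h import *
s=rep()
w=read_camera('wrist');save(w,'w3')
M=np.array(w['mount']);K=np.array(w['intrinsics'])
# in-hand plate edge at tool z=6mm
for u,v in((196,146),(443,146)):
    a=np.linalg.solve(K,[u,v,1])*[1,-1,-1];d=M[:3,:3]@a;o=M[:3,3];print((o+d*(.006-o[2])/d[2]).round(4))
E
```

```text
t 8.1 tcp [ 35.2  -2.  152. ] tip [-39.5  -0.6 119.1] far [ 97.2  -1.1 149.3] tilt 12.45 yaw err -0.19 roll -0.01 F_ext [ 0.4  0.3 -0.8] M [-0.02  0.17 -0.08] w 0.125
[ 0.0564 -0.0579  0.006 ]
[0.0565 0.0602 0.006 ]
```

View pics/w3.png

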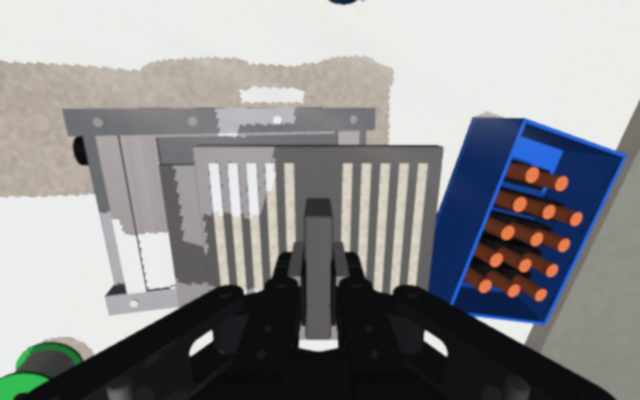

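The wrist view shows the cassette tilted and centred between the rails, with the tongue over the open bay and the lip edge just left of it (about x 165). Lowering now.

Request:
drive_tool(
  rows=[
    [0, 0, -0.2, 0, -0.0032, 0.0146, 0],
    [0, 0, 0, 0, -0.0039, 0.0176, 0],
    [0, 0, 0, 0, -0.0039, 0.0176, 0],
    [0, 0, 0, 0, -0.0028, 0.0127, 0],
    [0, 0, 0, 0, -0.0011, 0.005, 0],
    [0, 0, 0, 0, 0, 0, 0],
    [0, 0, 0, 0, 0, 0, 0],
  ],
)

```text
time: 8.73
tool_pos: [0.6055, 0.2185, 0.0836]
tcp_rot: [1.811, 2.387, 0.263]
wrist_force: [-0.1, 0.5, -2.1]
width: 0.124
grip_force: 79.0
```

```bash
python3 -c "
from h import *
rep()"
```

```text
t 8.73 tcp [37.5 -1.7 83.6] tip [-37.1  -0.6  50.5] far [99.5 -0.6 81. ] tilt 12.61 yaw err 0.02 roll -0.04 F_ext [ 0.1  0.5 -2.1] M [-0.05  0.11 -0.03] w 0.124
```

Request:
drive_tool(
  rows=[
    [0, 0, 0, 0, -0.0005, 0.002, 0],
    [0, 0, 0, 0, -0.0005, 0.002, 0],
    [0, 0, 0, 0, -0.0002, 0.001, 0],
    [0, 0, 0, 0, -0.0002, 0.001, 0],
    [0, 0, 0, 0, 0, 0, 0],
    [0, 0, 0, 0, 0, 0, 0],
  ],
)

```text
time: 9.23
tool_pos: [0.6047, 0.2183, 0.0771]
tcp_rot: [1.811, 2.387, 0.263]
wrist_force: [-0.4, -0.2, -1.6]
width: 0.124
grip_force: 79.0
```

```bash
python3 -c "
from h import *
rep()"
```

```text
t 9.23 tcp [36.6 -1.6 77.1] tip [-38.   -0.6  44.1] far [98.7 -0.5 74.6] tilt 12.61 yaw err 0.02 roll -0.04 F_ext [-0.5 -0.  -1.6] M [-0.01  0.17  0.  ] w 0.124
```

Request:
drive_tool(
  rows=[
    [0, 0, 0, 0, -0.0001, 0.0005, 0],
    [0, 0, 0, 0, -0.0001, 0.0005, 0],
    [0, 0, 0, 0, -0.0001, 0.0005, 0],
    [0, 0, 0, 0, 0, 0, 0],
    [0, 0, 0, 0, 0, 0, 0],
  ],
)

```text
time: 9.65
tool_pos: [0.6052, 0.2184, 0.0763]
tcp_rot: [1.811, 2.387, 0.264]
wrist_force: [-1.7, -0.4, 5.3]
width: 0.124
grip_force: 80.1
```

```bash
python3 -c "
from h import *
rep()"
```

```text
t 9.65 tcp [37.1 -1.6 76.3] tip [-37.4  -0.5  43.2] far [99.2 -0.5 73.8] tilt 12.65 yaw err 0.02 roll -0.04 F_ext [-1.8  0.1  5.3] M [-0.22  0.79  0.01] w 0.124
```

Request:
drive_tool(
  rows=[
    [0, 0, 0, 0, 0.0001, -0.0006, 0],
    [0, 0, 0, 0, -0.0024, -0.00054, 0],
    [0, 0, 0, 0, -0.0029, -0.00065, 0],
    [0, 0, 0, 0, -0.0029, -0.00065, 0],
    [0, 0, 0, 0, -0.0029, -0.00065, 0],
    [0, 0, 0, 0, -0.0029, -0.00065, 0],
    [0, 0, 0, 0, -0.0029, -0.00065, 0],
    [0, 0, 0, 0, 0, 0, 0],
  ],
)

```text
time: 10.32
tool_pos: [0.588, 0.2136, 0.0766]
tcp_rot: [1.811, 2.387, 0.264]
wrist_force: [2.4, -0.2, 4.4]
width: 0.122
grip_force: 79.8
```

```bash
python3 -c "
from h import *
rep()"
```

```text
t 10.32 tcp [19.3 -1.6 76.6] tip [-55.3  -0.5  43.5] far [81.3 -0.5 74.1] tilt 12.65 yaw err 0.02 roll -0.04 F_ext [ 2.3 -0.8  4.4] M [-0.03 -0.08  0.01] w 0.122
```

Request:
drive_tool(
  rows=[
    [0, 0, 0, 0, 0.0001, -0.0004, 0],
    [0, 0, 0, 0, -0.001, -0.0002, 0],
    [0, 0, 0, 0, -0.001, -0.0002, 0],
    [0, 0, 0, 0, -0.001, -0.0002, 0],
    [0, 0, 0, 0, -0.001, -0.0002, 0],
    [0, 0, 0, 0, 0, 0, 0],
  ],
)

```text
time: 10.82
tool_pos: [0.5842, 0.2126, 0.0766]
tcp_rot: [1.811, 2.387, 0.263]
wrist_force: [3.2, 0.4, 3.8]
width: 0.122
grip_force: 79.8
```

```bash
python3 -c "
from h import *
rep()"
```

```text
t 10.82 tcp [15.4 -1.6 76.6] tip [-59.2  -0.6  43.5] far [77.4 -0.5 74.1] tilt 12.62 yaw err 0.02 roll -0.04 F_ext [ 3.2 -0.5  3.8] M [ 0.02 -0.26 -0.  ] w 0.122
```

Request:
drive_tool(
  rows=[
    [0, 0, 0, 0, -0.001, -0.0002, 0],
    [0, 0, 0, 0, -0.001, -0.0002, 0],
    [0, 0, 0, 0, -0.001, -0.0002, 0],
    [0, 0, 0, 0, 0, 0, 0],
    [0, 0, 0, 0, 0, 0, 0],
  ],
)

```text
time: 11.23
tool_pos: [0.5825, 0.2121, 0.0771]
tcp_rot: [1.81, 2.386, 0.267]
wrist_force: [6.7, 2.4, 3.3]
width: 0.125
grip_force: 79.6
```

```bash
python3 -c "
from h import *
rep()"
```

```text
t 11.23 tcp [13.6 -1.6 77.1] tip [-60.9  -0.5  43.8] far [75.6 -0.5 74.8] tilt 12.78 yaw err 0.02 roll -0.04 F_ext [7.1 0.5 3.3] M [ 0.21 -0.83  0.02] w 0.125
```

Request:
drive_tool(
  rows=[
    [0, 0, 0, 0, -0.0009, -0.0006, 0],
    [0, 0, 0, 0, -0.001, -0.0002, 0],
    [0, 0, 0, 0, -0.001, -0.0002, 0],
    [0, 0, 0, 0, -0.001, -0.0002, 0],
    [0, 0, 0, 0, -0.001, -0.0002, 0],
    [0, 0, 0, 0, -0.001, -0.0002, 0],
    [0, 0, 0, 0, 0, 0, 0],
  ],
)

```text
time: 11.82
tool_pos: [0.5771, 0.2106, 0.0774]
tcp_rot: [1.81, 2.385, 0.268]
wrist_force: [8.5, 1.3, 1.0]
width: 0.124
grip_force: 79.3
```

```bash
python3 -c "
from h import *
rep()"
```

```text
t 11.82 tcp [ 8.  -1.6 77.4] tip [-66.4  -0.6  44. ] far [70.1 -0.5 75.2] tilt 12.86 yaw err 0.02 roll -0.04 F_ext [ 8.6 -1.   1. ] M [ 0.35 -1.24  0.04] w 0.124
```

Request:
drive_tool(
  rows=[
    [0, 0, 0, 0, -0.001, -0.0002, 0],
    [0, 0, 0, 0, -0.001, -0.0002, 0],
    [0, 0, 0, 0, -0.001, -0.0002, 0],
    [0, 0, 0, 0, 0, 0, 0],
    [0, 0, 0, 0, 0, 0, 0],
  ],
)

```text
time: 12.23
tool_pos: [0.5747, 0.2099, 0.0776]
tcp_rot: [1.809, 2.384, 0.269]
wrist_force: [8.7, 2.0, 0.7]
width: 0.126
grip_force: 79.2
```

```bash
python3 -c "
from h import *
rep()"
```

```text
t 12.23 tcp [ 5.5 -1.6 77.6] tip [-68.9  -0.5  44.1] far [67.6 -0.5 75.4] tilt 12.92 yaw err 0.02 roll -0.04 F_ext [ 8.9 -0.5  0.7] M [ 0.39 -1.39  0.02] w 0.126
```

Request:
drive_tool(
  rows=[
    [0, 0, 0, 0, -0.001, -0.0002, 0],
    [0, 0, 0, 0, -0.0005, -0.0001, 0],
    [0, 0, 0, 0, 0, 0, 0],
    [0, 0, 0, 0, 0, 0, 0],
  ],
)

```text
time: 12.57
tool_pos: [0.5738, 0.2097, 0.0778]
tcp_rot: [1.808, 2.384, 0.271]
wrist_force: [9.7, 4.2, -0.2]
width: 0.125
grip_force: 78.9
```

```bash
python3 -c "
from h import *
rep()"
```

```text
t 12.57 tcp [ 4.6 -1.6 77.8] tip [-69.8  -0.5  44.3] far [66.6 -0.5 75.7] tilt 12.99 yaw err 0.03 roll -0.03 F_ext [10.4  1.4 -0.2] M [ 0.42 -1.69  0.04] w 0.125
```

Request:
drive_tool(
  rows=[
    [0, 0, 0, 0, -0.0005, -0.0001, 0],
    [0, 0, 0, 0, -0.0005, -0.0001, 0],
    [0, 0, 0, 0, 0, 0, 0],
    [0, 0, 0, 0, 0, 0, 0],
  ],
)

```text
time: 12.9
tool_pos: [0.5736, 0.2097, 0.0781]
tcp_rot: [1.808, 2.383, 0.273]
wrist_force: [11.7, 2.7, -0.9]
width: 0.122
grip_force: 78.8
```

```bash
python3 -c "
from h import *
rep()"
```

```text
t 12.9 tcp [ 4.3 -1.5 78.1] tip [-70.   -0.5  44.4] far [66.4 -0.4 76.1] tilt 13.09 yaw err 0.03 roll -0.03 F_ext [12.  -0.6 -0.9] M [ 0.59 -2.04  0.04] w 0.122
```

The tongue is on the stops at tip x -70 with 12 N, which matches the camera estimate. Now I'll swing it down about the tip.

Request:
drive_tool(
  rows=[
    [1.575, 0, 0, 0, 0.00043, 0.0022, 0],
    [1.575, 0, 0, 0, 0.00043, 0.0022, 0],
    [1.575, 0, 0, 0, 0.00043, 0.0022, 0],
    [0, 0, 0, 0, 0, 0, 0],
  ],
)

```text
time: 13.23
tool_pos: [0.5762, 0.2103, 0.0714]
tcp_rot: [1.843, 2.429, 0.174]
wrist_force: [9.8, 3.0, 2.4]
width: 0.123
grip_force: 79.8
```

```bash
python3 -c "
from h import *
rep()"
```

```text
t 13.23 tcp [ 7.1 -1.6 71.4] tip [-69.8  -0.6  44.1] far [68.7 -0.5 64.1] tilt 8.23 yaw err 0.01 roll -0.03 F_ext [10.3  0.3  2.4] M [ 0.49 -1.71  0.06] w 0.123
```

Request:
drive_tool(
  rows=[
    [1.575, 0, 0, 0, 0.0001, 0.0022, 0],
    [1.575, 0, 0, 0, 0.0002, 0.0022, 0],
    [0, 0, 0, 0, 0, 0, 0],
  ],
)

```text
time: 13.48
tool_pos: [0.5773, 0.2106, 0.0671]
tcp_rot: [1.865, 2.458, 0.109]
wrist_force: [10.0, 3.1, 1.6]
width: 0.123
grip_force: 79.9
```

```bash
python3 -c "
from h import *
rep()"
```

```text
t 13.48 tcp [ 8.2 -1.6 67.1] tip [-70.   -0.5  44. ] far [69.4 -0.5 56.5] tilt 5.13 yaw err 0.01 roll -0.03 F_ext [10.5  0.3  1.6] M [ 0.46 -1.77  0.07] w 0.123
```

Request:
drive_tool(
  rows=[
    [1.575, 0, 0, 0, 0.0001, 0.0022, 0],
    [1.575, 0, 0, 0, 0.0001, 0.0022, 0],
    [0, 0, 0, 0, 0, 0, 0],
  ],
)

```text
time: 13.73
tool_pos: [0.5782, 0.2109, 0.0628]
tcp_rot: [1.886, 2.485, 0.043]
wrist_force: [11.3, 3.2, 2.9]
width: 0.122
grip_force: 80.0
```

```bash
python3 -c "
from h import *
rep()"
```

```text
t 13.73 tcp [ 9.1 -1.6 62.8] tip [-70.3  -0.5  44. ] far [69.6 -0.5 48.9] tilt 2.03 yaw err 0.01 roll -0.03 F_ext [11.8 -0.   2.9] M [ 0.46 -1.81  0.11] w 0.122
```

Request:
drive_tool(
  rows=[
    [1.1, 0, 0, 0, 0.0003, 0.0015, 0],
    [0.9, 0, 0, 0, 0.0002, 0.0013, 0],
    [0, 0, 0, 0, 0, 0, 0],
    [0, 0, 0, 0, 0, 0, 0],
  ],
)

```text
time: 14.07
tool_pos: [0.5786, 0.2111, 0.0602]
tcp_rot: [1.898, 2.501, 0.002]
wrist_force: [11.0, 3.4, 1.1]
width: 0.123
grip_force: 79.9
```

```bash
python3 -c "
from h import *
rep()"
```

```text
t 14.07 tcp [ 9.6 -1.6 60.2] tip [-70.4  -0.5  44. ] far [69.6 -0.5 44.3] tilt 0.11 yaw err 0.02 roll -0.03 F_ext [11.5  0.3  1.1] M [ 0.49 -1.92  0.06] w 0.123
```

Request:
drive_tool(
  rows=[
    [0.3, 0, 0, 0, 0, 0.0006, 0],
    [0, 0, 0, 0, 0, 0.0004, 0],
    [0, 0, 0, 0, 0, 0, 0],
    [0, 0, 0, 0, 0, 0, 0],
  ],
)

```text
time: 14.4
tool_pos: [0.5786, 0.2111, 0.0601]
tcp_rot: [-1.898, -2.502, 0.004]
wrist_force: [9.7, 2.1, 5.7]
width: 0.124
grip_force: 80.5
```

```bash
python3 -c "
from h import *
rep()"
```

```text
t 14.4 tcp [ 9.6 -1.5 60.1] tip [-70.5  -0.5  44.3] far [69.5 -0.4 43.9] tilt -0.16 yaw err 0.02 roll -0.03 F_ext [ 9.9 -0.6  5.7] M [ 0.45 -1.77  0.08] w 0.124
```

Request:
drive_tool(
  rows=[
    [0, 0, 0, 0, 0, -0.0004, 0],
    [0, 0, 0, 0, 0, 0, 0.4],
    [0, 0, 0, 0, 0, 0, 0.5],
    [0, 0, 0, 0, 0, 0, 0.6],
    [0, 0, 0, 0, 0, 0, 0.6],
    [0, 0, 0, 0, 0, 0, 0.6],
    [0, 0, 0, 0, 0, 0, 0.6],
    [0, 0, 0, 0, 0, 0, 0.6],
  ],
)

```text
time: 15.07
tool_pos: [0.5733, 0.2095, 0.0575]
tcp_rot: [-1.894, -2.496, 0.019]
wrist_force: [0.1, -0.1, 0.4]
width: 0.598
grip_force: 0.0
```

```bash
python3 - <<'E'
from h import *
s=rep();w=read_camera('wrist');save(w,'w4')
E
```

```text
t 15.07 tcp [ 4.  -1.7 57.5] tip [-76.2  -0.6  42.6] far [63.7 -0.6 40.6] tilt -0.83 yaw err 0.01 roll -0.05 F_ext [ 0.  -0.1  0.4] M [-0.02 -0.03 -0.02] w 0.598
```

View pics/w4.png

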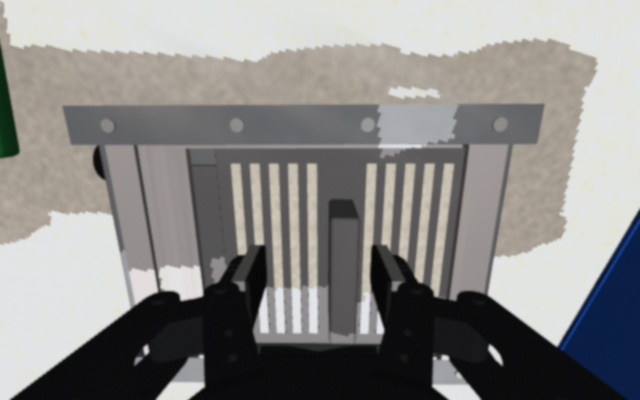

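The cassette has sprung towards the nose (its right edge is at pixel x ~463) and the rib is free of both fingers. Retracting straight up.

Request:
drive_tool(
  rows=[
    [0, 0, 0, 0, 0.002, -0.005, 0.7],
    [0, 0, 0, 0, 0, -0.015, 0.7],
    [0, 0, 0, 0, 0, -0.025, 0.7],
    [0, 0, 0, 0, 0, -0.03, 0.7],
    [0, 0, 0, 0, 0, -0.035, 0.7],
    [0, 0, 0, 0, 0, -0.035, 0.7],
    [0.8, 0, 0, -0.03, 0, 0, 0.7],
    [0, 0, 0, -0.03, 0, 0, 0.7],
  ],
)

```text
time: 15.78
tool_pos: [0.5967, 0.1544, 0.2082]
tcp_rot: [-1.889, -2.497, 0.024]
wrist_force: [0.3, -1.7, -0.7]
width: 0.701
grip_force: 0.0
```

Request:
drive_tool(
  rows=[
    [0, 0, 0, -0.03, 0, -0.02, 0.7],
    [0, 0, 0, 0, 0, -0.02, 0.7],
    [0, 0, 0, 0, 0, 0, 0.7],
    [0, 0, 0, 0, 0, 0, 0.7],
  ],
)

```text
time: 16.12
tool_pos: [0.6043, 0.1244, 0.2453]
tcp_rot: [-1.892, -2.491, 0.029]
wrist_force: [0.3, 0.4, 1.4]
width: 0.702
grip_force: 0.0
```

```bash
python3 - <<'E'
from h import *
s=rep();w=read_camera('wrist');a=w['color'][0:260,160:480,::-1]
a=cv2.resize(a,None,fx=2.3,fy=2.3,interpolation=cv2.INTER_CUBIC);a=np.ascontiguousarray(a)
c,sn=np.cos(TH),np.sin(TH)
def L(pts,col):
    u=np.array([w2px(w,[E0[0]+(c*x-sn*y)/1e3,E0[1]+(sn*x+c*y)/1e3,z/1e3],s) for x,y,z in pts]);cv2.polylines(a,[((u-[160,0]+.5)*2.3).astype(np.int32)],True,col,1)
ox,oy=15.3,-.4
L([(ox-60,oy-55,54),(ox+60,oy-55,54),(ox+60,oy+55,54),(ox-60,oy+55,54)],(0,0,255))
L([(ox-6,oy-30,84),(ox+6,oy-30,84),(ox+6,oy+30,84),(ox-6,oy+30,84)],(0,255,0))
cv2.imwrite('pics/w5.png',a)
t=read_camera('top')
for n in('spool','flux_jar','marker_knife','cleaner'): 
  m=masks_of(t,n)[:1]; print(n,m and m[0]['bbox'])
E
```

```text
t 16.12 tcp [ 11.  -92.  245.3] tip [-69.3 -90.8 231.1] far [ 70.6 -91.  227.9] tilt -1.3 yaw err -0.05 roll -0.05 F_ext [0.4 0.3 1.4] M [ 0.01  0.02 -0.01] w 0.702
spool [315.3, 213.3, 329.6, 232.6]
flux_jar [313.5, 171.9, 326.0, 183.4]
marker_knife [223.6, 240.7, 248.9, 257.3]
cleaner [194.6, 165.1, 213.0, 181.1]
```

View pics/w5.png

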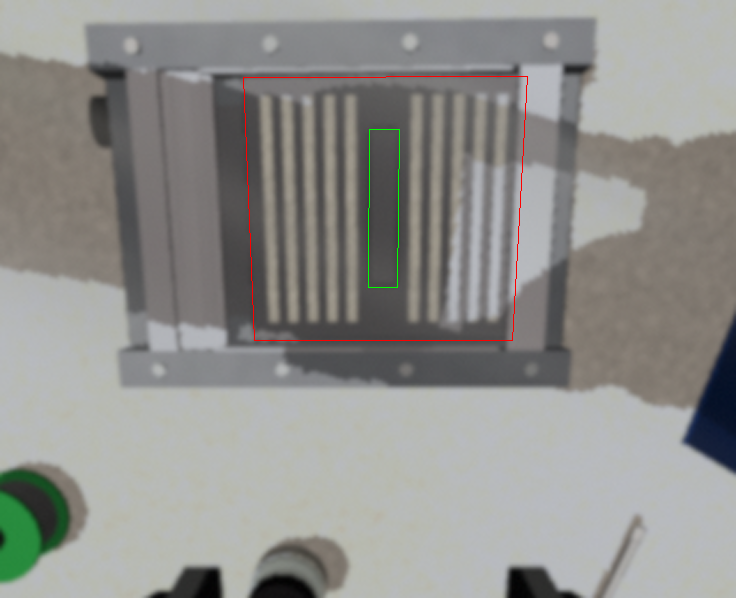

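The overlay of the seated cassette matches the picture: the rib sits in the green box at (384,208), the nose covers the plate's right edge at about x 515, and the tongue is under the lip at about x 225. The jar, spool and bottle boxes are within about 3 px of where they were. The knife's box starts in the same place but ends shorter, which looks like a partial mask. Handing in.

```bash
python3 -c "
from h import *
print(workorder.finish_job())"
```

```text
the job is handed in; nothing more can be done
None
```

The grey cassette is seated flat in the bay, under both the lip and the nose. Pressing in peaked at about 12 N, the gripper is clear, and I handed the job in at about 16 s; no verdict came back.

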